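# Click the mist timer's dial to the yellow crocus

### The arm

A 7-joint arm with a two-finger parallel gripper is mounted at the origin on the work surface. World frame = base frame: x ahead of the robot, y to its left, z up, the work surface at z = 0. Lengths are in m, angles in rad, forces in N, time in s.
With the tool pointing down it reaches from about 0.4 to 0.875 m from the base axis. Payload 4.4 kg.
Tool frame: the origin (TCP) lies midway between the tips of the shut fingers; the grasp point (between the pads) lies 19 mm behind it; z points along the fingers, y is the line along which they close (so a half turn about z gives the same grasp; the last joint's range is limited). The gripper opens to 85 mm and grips with 20 to 120 N. Pads are 22 mm wide; open, the fingers measure 114 mm over their backs; the gripper's body (76 mm by 85 mm) begins 54 mm behind the grasp point. The pads swing forward as they close: fully open they stand 13 mm farther back than shut.
Start: joints at [-1.211, 0.628, 0.038, 1.517, -0.027, 0.996, -0.02], TCP at [0.268, 0.592, 0.208] pointing down, gripper open.
Joint ranges: [-3.06, 3.06], [-0.37, 2.12], [-1.25, 1.32], [0.18, 2.47], [-1.1, 4.24], [0.23, 1.98], [-2.94, 2.94]. Speed limits (rad/s): [2.57, 2.57, 3.14, 3.14, 3.14, 3.14, 3.14].

### API

Orientations are given as a unit quaternion [w, x, y, z].
In Python, from workcell import observe, camera, sign_off gives the robot as it stands.
- The arm moves only by the tool drive_tool, never from a script. Its argument "motion" is one flat list of numbers, 7 for each row, row after row: the shift along the tool's x, y, z scaled (see below), then the turn, a rotation vector about the tool's x, y, z scaled (see below), then the gripper command: -1 is shut, 1 is fully open, values between are in proportion. In form: [tx, ty, tz, ax, ay, az, grip, tx, ty, tz, ax, ay, az, grip, ...]. A call has 1 to 12 rows; each row is the pose to reach, as a shift and turn from the pose commanded when the call began, along the tool's axes at that moment; what a row does not reach only later rows make up. The controller multiplies each number of a shift by 50 cm and each number of a turn by 30 degrees. A row lasts 1/8 s, in which the tool goes at most 62.5 mm and 10.7 degrees, less where a joint would pass 70% of its speed; a pose out of reach is approached as far as the arm can. A call with a number of a shift or a turn outside -1 to 1 is refused whole. A call with a gripper value outside its range is refused whole. The fingers move at their own pace and stop on an object; the grip force is fixed at half the most. Time passes only in rows, so rows that repeat a pose let the fingers close. It gives the time, the measured TCP pose, the force, the opening and the grip force at its end, in the units of the state.
- observe(): the state, without advancing time (a new reading comes with each control period).
- camera(name): name is "side" or "top" or "wrist"; returns a dict with "color" (400x640x3 uint8, red, green, blue), "intrinsics" (3x3 intrinsics, pixels), "rvec" (rotation vector, rad) and "tvec" (3), from world to camera coordinates, as OpenCV has them. Camera axes: x right, y down, z forward; pixel columns grow to the right and rows downward; lengths in m; the calibration is good to about 2 mm. A picture is of the moment at which its call begins. There is no depth.
- sign_off(): hands the job in; it is judged then, once.
The state is a dict: "t": time; "joint_positions": joint angles; "joint_velocities": joint speeds; "joint_torque": joint torques, N m; "position": TCP position; "eef_rot": TCP orientation; "wrist_force": force on the tool from outside, world axes, zero at the start; "ft_torque": the same for the moment, N m; "gripper_width": finger opening in m; "finger_force": force on a finger pad.
Only numpy, scipy, OpenCV 4.12 (cv2) and the standard library are available. Lean on these libraries where they do the work, as an engineer would, in place of code of your own. Each camera call takes 0.05 s, during which the arm holds its last target. There are 200 camera calls.

### The job

Set the mist timer for the yellow crocuses: with a fingertip, turn its big knurled dial until it clicks into place with the white pointer at the yellow flower, then take the hand away. Only touch and turn the dial, and leave the pots, bulbs and other things on the bench standing where they are.

Things in the scene. Friction and masses are not known exactly. Their poses are not given: they have to be found in the camera images.
- timer: the mist timer: a grey box 170 x 170 mm and 55 mm tall, screwed to the bench (it cannot move). Origin at the centre of its underside, z up. On its top, at its centre, sits the big black knurled dial
- dial (a joint): angle of the dial about its upright axis, rad: 0 at the black off mark, where it starts; grows anticlockwise seen from above. A detent clicks every 30 degrees (0.524 rad): left between two, the dial snaps by itself into the nearer one. End stops at -2.35 and 2.35. Getting over the hump between two detents takes about 0.05 N m
- dial_centre (a point): centre of the dial's flat top, on its axis, 73 mm above the bench. The dial is 92 mm across (95 mm over the ribs, which are only seen), 18 mm tall and rigid. A fingertip pressed on the top 30 mm off the axis with about 12 N and moved in an arc carries it round; with under 5 N it may slip, so that it takes another stroke
- pointer (a point): point on the line of the dial's white pointer, 64 mm from the axis and 57 mm above the bench (the white bar itself ends at 44 mm from the axis); it turns with the dial and lies over the centre of a flower when the dial is set to it
- flower_yellow: flat yellow flower token, 29 mm across and 3 mm thick, stuck on the timer's top beside the dial, 64 mm from the dial's axis; origin at the centre of its underside. The six flowers sit one, two and three detents either side of the off mark; which sits where changes
- flower_white: flat white flower token, 29 mm across and 3 mm thick, stuck on the timer's top beside the dial, 64 mm from the dial's axis; origin at the centre of its underside. The six flowers sit one, two and three detents either side of the off mark; which sits where changes
- flower_violet: flat violet flower token, 29 mm across and 3 mm thick, stuck on the timer's top beside the dial, 64 mm from the dial's axis; origin at the centre of its underside. The six flowers sit one, two and three detents either side of the off mark; which sits where changes
- flower_pink: flat pink flower token, 29 mm across and 3 mm thick, stuck on the timer's top beside the dial, 64 mm from the dial's axis; origin at the centre of its underside. The six flowers sit one, two and three detents either side of the off mark; which sits where changes
- flower_blue: flat blue flower token, 29 mm across and 3 mm thick, stuck on the timer's top beside the dial, 64 mm from the dial's axis; origin at the centre of its underside. The six flowers sit one, two and three detents either side of the off mark; which sits where changes
- flower_red: flat red flower token, 29 mm across and 3 mm thick, stuck on the timer's top beside the dial, 64 mm from the dial's axis; origin at the centre of its underside. The six flowers sit one, two and three detents either side of the off mark; which sits where changes
- pot_stack: the stack of dark green plastic pots standing upright, about 84 mm across and 142 mm tall; origin at the centre of its underside. Loose; to be left alone
- pot: a small empty terracotta pot standing upright, 72 mm across, 60 mm tall; origin at the centre of its underside. Loose; to be left alone
- bulb_a: a brown crocus bulb, 38 mm across, 42 mm tall; origin at the centre of its underside. Loose; to be left alone
- bulb_b: a brown crocus bulb, 38 mm across, 42 mm tall; origin at the centre of its underside. Loose; to be left alone
- tin: a tin can with a green label, 66 mm across, 100 mm tall; origin at the centre of its underside. Loose; to be left alone
- label_box: a closed cardboard box, 100 x 60 x 45 mm; origin at the centre of its underside. Loose; to be left alone
- dibber: a dibber (wooden grip 100 x 22 x 22 mm, steel spike 97 mm) lying on the bench; origin where the grip meets the spike, on its underside; x runs along the spike. Loose; to be left alone
There are look-alikes about, which are no part of the job. What is shaped like the timer but purple is not meant.

How it is judged:
By the outcome, as a careful person would: the job done as asked, in the order asked, and still so for the second after the job is handed in, with the robot touching nothing.
It also fails if it takes over 35 s, if anything falls off the work surface, if the arm or the gripper's body presses on something with over 40 N, if the wrist force passes 120 N, or if a joint passes its speed limit or range.

## Working session

There is one attempt and no reset: what is moved stays moved. The work goes in short steps, Python scripts to look and compute and a tool call to move; the robot and the scene stay as the last step left them, time stands still between calls to the robot, and variables do not carry over. Pictures are saved under pics/ and viewed, at most 10 in all, crops included, and the job is handed in when it is done.

Besides the shell and the picture viewer there is one more tool, called by a JSON object that holds its "api" and its "payload", one argument or row to a line. drive_tool: Moves the arm, as the interface text tells. Shifts and turns lie within -1 to 1; 1 stands for 50 cm of shift or 30 degrees of turn. Its arguments: {"type":"object","properties":{"motion":{"type":"array","items":{"type":"number","minimum":-1,"maximum":1}}},"required":["motion"]}

```bash
mkdir -p pics
cat > h.py <<'E'
import numpy as np, cv2
from workcell import observe, camera, sign_off
def grab(n,f):
    c=camera(n); cv2.imwrite('pics/'+f,c['color'][:,:,::-1]); np.savez('pics/'+f+'.npz',**c); return c
def load(f): return dict(np.load('pics/'+f+'.npz'))
def ray(c,uv,z):
    R=cv2.Rodrigues(c['rvec'])[0]; o=-R.T@c['tvec'].reshape(3)
    d=R.T@np.linalg.inv(c['intrinsics'])@np.array([uv[0],uv[1],1.])
    return o+d*(z-o[2])/d[2]
def proj(c,P): return cv2.projectPoints(np.float64(P).reshape(-1,3),c['rvec'],c['tvec'],c['intrinsics'],None)[0].reshape(-1,2)
E
python3 - <<'E'
from h import *
grab('top','top1.png'); grab('side','side1.png')
o=observe(); print(o['t'],o['position'],o['eef_rot'],o['wrist_force'],o['gripper_width'])
E
```

```text
0.1 [0.26823071 0.59143321 0.20739789] [-1.66354443e-04  2.11315701e-01  9.77417496e-01 -8.27745328e-04] [-0.33292    -0.41037335 -0.55316516] 0.08544586865028302
```

View pics/top1.png

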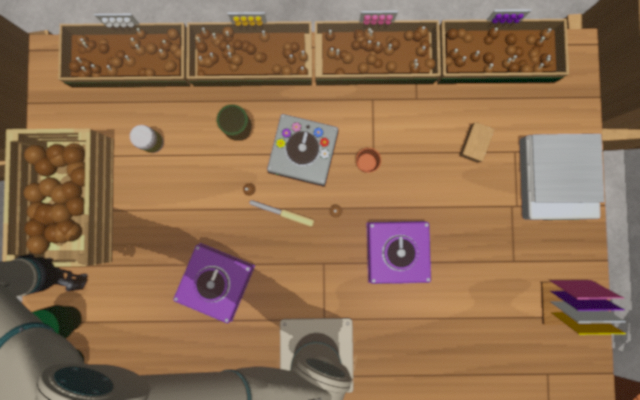

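View pics/side1.png

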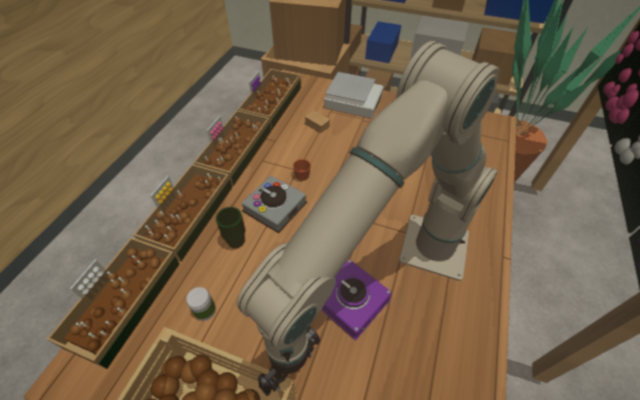

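The top view shows three timer-shaped boxes: grey at (303,148), purple at (213,285) and purple at (400,252). By the description, the grey one is the timer. Its yellow flower is near (281,144). The dark pot stack (233,121) and the small pot (367,160) stand either side of it. Next I'll measure it and check the choice in a close crop.

Run:
```python
from h import *
c=load('top1.png'); im=c['color'][:,:,::-1].copy()
crop=cv2.resize(im[100:200,255:385],None,fx=6,fy=6,interpolation=cv2.INTER_CUBIC)[:600,:780]
cv2.imwrite('pics/crop1.png',crop)
hsv=cv2.cvtColor(im,cv2.COLOR_BGR2HSV)
roi=np.zeros(im.shape[:2],np.uint8); cv2.circle(roi,(303,148),34,255,-1)
def cen(m,z,name,k=3):
    n,l,s,ce=cv2.connectedComponentsWithStats(cv2.bitwise_and(m,roi))
    for i in np.argsort(-s[1:,4])[:k]+1: print(name,s[i,4],ce[i].round(1),ray(c,ce[i],z).round(4))
cen(cv2.inRange(hsv,(0,0,0),(180,255,70)),.073,'dark')
cen(cv2.inRange(hsv,(22,120,100),(38,255,255)),.058,'yellow')
cen(cv2.inRange(hsv,(0,150,100),(8,255,255)),.058,'red')
cen(cv2.inRange(hsv,(100,100,100),(120,255,255)),.058,'blue')
cen(cv2.inRange(hsv,(125,80,70),(150,255,255)),.058,'violet')
cen(cv2.inRange(hsv,(0,0,190),(180,50,255)),.073,'white')
g=cv2.inRange(hsv,(0,0,90),(180,45,200)); cen(g,.055,'grey')
r=cv2.minAreaRect(np.argwhere(cv2.bitwise_and(g,roi)>0)[:,::-1].astype(np.float32));print(r)
```

```text
yellow 63 [280.3 142.8] [0.6031 0.0955 0.058 ]
red 31 [324.  141.7] [ 0.6048 -0.028   0.058 ]
blue 45 [317.8 132.1] [ 0.6325 -0.0108  0.058 ]
violet 52 [286.2 132.7] [0.6319 0.0785 0.058 ]
white 23 [323.7 153.7] [ 0.5685 -0.0266  0.073 ]
grey 2188 [303.1 151.4] [0.5785 0.0313 0.055 ]
grey 5 [317.8 131.8] [ 0.634  -0.0108  0.055 ]
((302.40545654296875, 149.26495361328125), (59.28285598754883, 59.22395324707031), 13.626995086669922)
```

View pics/crop1.png

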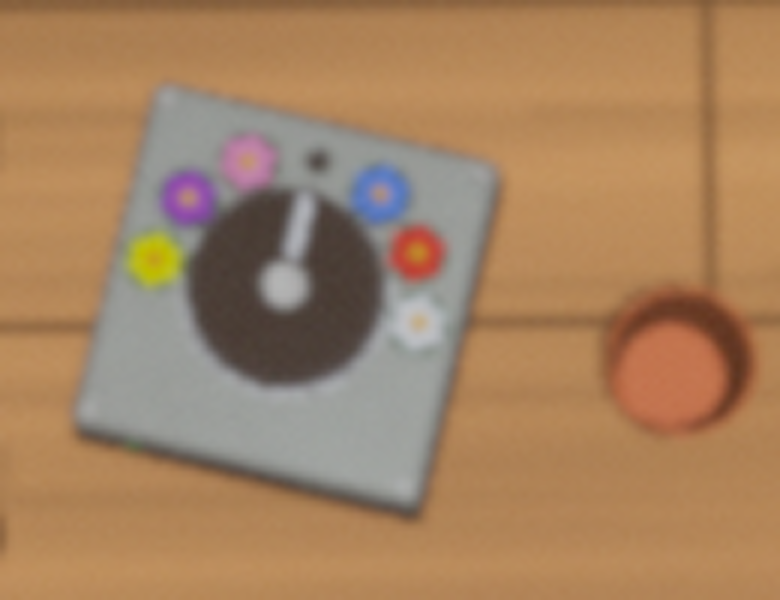

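The crop confirms the grey timer. The pointer is at the black off mark (crop 317,160), and going anticlockwise the flowers are pink (248,161), violet (188,198) and yellow (154,259). So yellow is at +90°, three detents. The dial centre is at crop (285,287).

Run:
```python
from h import *
from scipy.spatial.transform import Rotation as Ro
c=load('top1.png')
C=ray(c,(302.5,147.8),.073); print('C dial',C)
F={k:ray(c,p,.058)[:2] for k,p in dict(y=(280.3,142.8),v=(286.3,132.8),p=(296.3,127),b=(318.2,132.3),r=(324.5,142),w=(324.6,153.9)).items()}
print('C flowers',(F['y']+F['w'])/2)
for k,f in F.items(): d=f-C[:2]; print(k,np.hypot(*d).round(4),np.degrees(np.arctan2(d[1],d[0])).round(1))
s=load('side1.png'); print('side proj',proj(s,C))
o=observe(); q=o['eef_rot']; R=Ro.from_quat([q[1],q[2],q[3],q[0]]).as_matrix(); print(R.round(3))
T=np.array([C[0]-.029,C[1]+.007,.20]); print((R.T@(T-o['position']))/.5, o['joint_positions'])
```

```text
C dial [0.5856418  0.03237591 0.073     ]
C flowers [0.58665319 0.03305698]
y 0.0654 74.5
v 0.0649 45.0
p 0.0646 15.7
b 0.0641 -43.7
r 0.0645 -73.4
w 0.0636 -104.1
side proj [[273.42022643 194.74798102]]
[[-0.911  0.413 -0.001]
 [ 0.413  0.911 -0.002]
 [-0.    -0.002 -1.   ]]
[-0.98140263 -0.76720335  0.01611534] [-1.21077909  0.62924856  0.03845939  1.51822659 -0.02699997  0.99632444
 -0.02001375]
```

Every flower radius comes out at 64 ±1.5 mm, so the fit is good: centre (0.586, 0.033), off at −15°, yellow at 75°. I'll move above the press point at 165° on the dial with the gripper shut.

{"api": "drive_tool", "payload": {
  "motion": [-0.05, -0.04, -0.02, 0, 0, 0.1, -1, -0.15, -0.12, -0.04, 0, 0, 0.25, -1, -0.26, -0.2, -0.04, 0, 0, 0.4, -1, -0.37, -0.29, -0.04, 0, 0, 0.55, -1, -0.48, -0.375, -0.04, 0, 0, 0.7, -1, -0.59, -0.46, -0.04, 0, 0, 0.85, -1, -0.7, -0.547, -0.03, 0, 0, 1, -1, -0.8, -0.625, -0.02, 0, 0, 1, -1, -0.9, -0.703, 0, 0, 0, 1, -1, -0.96, -0.75, 0, 0, 0, 1, -1, -0.98, -0.767, 0.01, 0, 0, 1, -1, -0.98, -0.767, 0.015, 0, 0, 1, -1]
}}

```text
t: 1.6
position: [0.5567, 0.0369, 0.2]
eef_rot: [0.0, 0.459, 0.888, -0.001]
wrist_force: [0.4, -0.1, -0.5]
gripper_width: 0.0
finger_force: 0.0
```

{"api": "drive_tool", "payload": {
  "motion": [0, 0, 0.04, 0, 0, 0.25, -1, 0, 0, 0.08, 0, 0, 0.5, -1, 0, 0, 0.12, 0, 0, 0.75, -1, 0, 0, 0.15, 0, 0, 1, -1, 0, 0, 0.16, 0, 0, 1, -1, 0, 0, 0.16, 0, 0, 1, -1]
}}

```text
t: 2.35
position: [0.556, 0.0413, 0.1206]
eef_rot: [-0.0, 0.67, 0.742, -0.0]
wrist_force: [-1.1, -0.0, 0.6]
gripper_width: 0.0002
finger_force: 0.0
```

Run:
```python
from h import *
from scipy.spatial.transform import Rotation as Ro
c=grab('wrist','w1.png'); o=observe(); print(o['position'],o['eef_rot'],o['joint_positions'],o['wrist_force'])
im=c['color'][:,:,::-1].copy()
for P in [(.586,.033,.073),(.557,.0405,.073)]:
    p=proj(c,P)[0]; print(p); cv2.circle(im,(int(p[0]),int(p[1])),5,(0,255,0),1)
cv2.imwrite('pics/w1a.png',im)
q=o['eef_rot']; R=Ro.from_quat([q[1],q[2],q[3],q[0]]).as_matrix(); print(R.round(3))
print(R.T@(np.array([.557,.0405,.076])-o['position'])/.5)
```

```text
[0.55633289 0.04099476 0.12102805] [-7.08406922e-05  6.70751448e-01  7.41682157e-01  2.60746029e-04] [-0.33285794  0.6336533   0.3232918   1.87003302 -0.30245993  0.68544756
  0.26817382] [ 0.22919206 -1.00586115  0.87302745]
[354.18701887 226.97036073]
[315.51074278 213.36845592]
[[-0.1    0.995  0.   ]
 [ 0.995  0.1    0.   ]
 [ 0.     0.    -1.   ]]
[-0.00115918  0.00120209  0.09005594]
```

View pics/w1a.png

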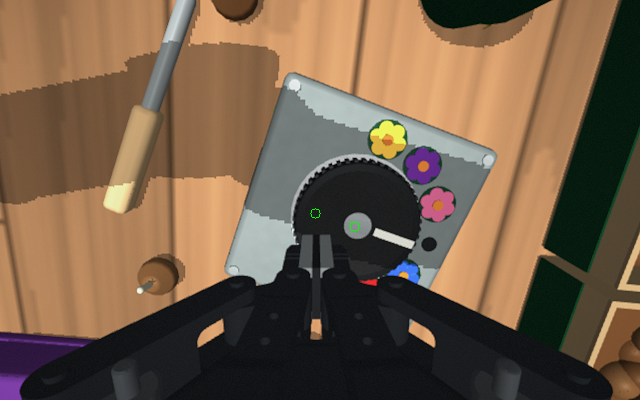

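The wrist view shows the hub at (357,226), against a predicted (354,227). The pointer is at the black mark, and yellow (388,138) is three detents anticlockwise. The press point lies on clear dial top, so I'll lower until contact.

{"api": "drive_tool", "payload": {
  "motion": [0, 0, 0.03, 0, 0, 0, -1, 0, 0, 0.06, 0, 0, 0, -1, 0, 0, 0.08, 0, 0, 0, -1, 0, 0, 0.09, 0, 0, 0, -1, 0, 0, 0.094, 0, 0, 0, -1, 0, 0, 0.096, 0, 0, 0, -1, 0, 0, 0.096, 0, 0, 0, -1, 0, 0, 0.096, 0, 0, 0, -1]
}}

```text
t: 3.4
position: [0.5565, 0.0404, 0.073]
eef_rot: [0.0, 0.672, 0.741, 0.0]
wrist_force: [-0.4, 0.4, 0.1]
gripper_width: -0.0002
finger_force: 0.0
```

{"api": "drive_tool", "payload": {
  "motion": [0, 0, 0.002, 0, 0, 0, -1, 0, 0, 0.004, 0, 0, 0, -1, 0, 0, 0.004, 0, 0, 0, -1, 0, 0, 0.004, 0, 0, 0, -1]
}}

```text
t: 3.9
position: [0.5563, 0.0403, 0.0707]
eef_rot: [-0.0, 0.672, 0.741, -0.0]
wrist_force: [0.8, -0.3, 0.2]
gripper_width: -0.0001
finger_force: 0.0
```

{"api": "drive_tool", "payload": {
  "motion": [0, 0, 0.002, 0, 0, 0, -1, 0, 0, 0.004, 0, 0, 0, -1, 0, 0, 0.004, 0, 0, 0, -1, 0, 0, 0.004, 0, 0, 0, -1]
}}

```text
t: 4.4
position: [0.5563, 0.0403, 0.0687]
eef_rot: [-0.0, 0.672, 0.741, -0.0]
wrist_force: [0.6, -1.0, 0.4]
gripper_width: 0.0
finger_force: 0.0
```

Run:
```python
from h import *
c=grab('wrist','w2.png'); im=c['color'][:,:,::-1].copy()
s=grab('side','s2.png')['color'][:,:,::-1]
a=cv2.resize(im[150:350,200:460],None,fx=2,fy=2); b=cv2.resize(s[160:230,235:315],(260*800//700,400)) if 0 else cv2.resize(s[150:240,230:296],None,fx=400/90,fy=400/90,interpolation=cv2.INTER_CUBIC)
v=np.hstack([a,b[:400]])[:, :800]; cv2.imwrite('pics/v2.png',v); o=observe(); print(o['position'],o['wrist_force'],v.shape)
```

```text
[0.5563082  0.04032063 0.06870563] [0.24663228 0.54198956 0.19167264] (400, 800, 3)
```

View pics/v2.png

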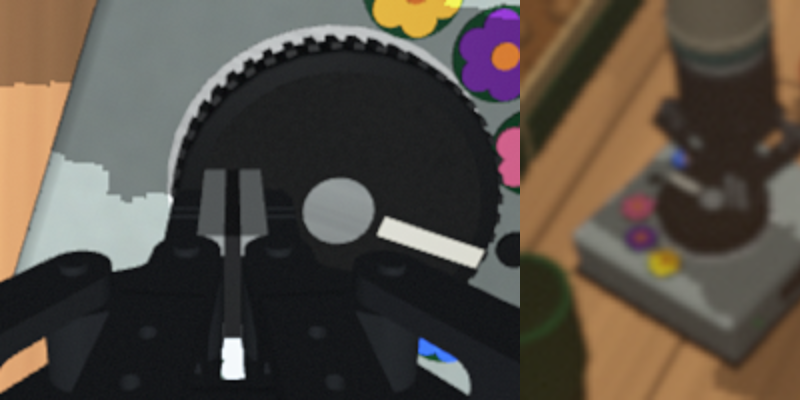

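The tips are just above the dial, left of the hub, and not yet loaded. The real tips end slightly short of the TCP, so I'll keep lowering in small steps.

{"api": "drive_tool", "payload": {
  "motion": [0, 0, 0.002, 0, 0, 0, -1, 0, 0, 0.003, 0, 0, 0, -1, 0, 0, 0.004, 0, 0, 0, -1, 0, 0, 0.004, 0, 0, 0, -1]
}}

```text
t: 5.0
position: [0.5563, 0.0403, 0.0666]
eef_rot: [-0.0, 0.672, 0.741, -0.0]
wrist_force: [0.8, 0.9, 0.6]
gripper_width: 0.0001
finger_force: 0.0
```

{"api": "drive_tool", "payload": {
  "motion": [0, 0, 0.002, 0, 0, 0, -1, 0, 0, 0.003, 0, 0, 0, -1, 0, 0, 0.004, 0, 0, 0, -1, 0, 0, 0.004, 0, 0, 0, -1]
}}

```text
t: 5.5
position: [0.5563, 0.0403, 0.0647]
eef_rot: [-0.0, 0.672, 0.741, -0.0]
wrist_force: [0.3, -0.1, 0.1]
gripper_width: 0.0001
finger_force: 0.0
```

Run:
```python
from h import *
c=grab('wrist','w3.png'); o=observe(); p=o['position']
R=cv2.Rodrigues(c['rvec'])[0]; print('cam',-R.T@c['tvec'].reshape(3), 'fwd',R[2], 'tcp',p,o['gripper_width'],o['joint_torque'].round(2))
for dz in (0,.005,.01,.015,.02): print(dz,[proj(c,p+[0,0,dz]+np.array([a,0,0])).round(1)[0] for a in (-.011,0,.011)], [proj(c,p+[0,a,dz]).round(1)[0] for a in (-.011,.011)])
im=c['color'][:,:,::-1]; a=cv2.resize(im[180:300,220:420],None,fx=4,fy=4); cv2.imwrite('pics/v3.png',a)
```

```text
cam [0.55113297 0.10726485 0.2300056 ] fwd [ 0.02437188 -0.25887675 -0.96560284] tcp [0.55627823 0.04031076 0.06467777] -9.077605499019373e-05 [-0.000e+00 -5.192e+01  4.680e+00 -1.163e+01  1.000e-02  0.000e+00
  0.000e+00]
0 [array([294.4, 235.6]), array([313.7, 237.3]), array([332.9, 239.1])] [array([311.9, 255. ]), array([315.5, 219.1])]
0.005 [array([293.8, 239. ]), array([313.6, 240.8]), array([333.4, 242.6])] [array([311.8, 258.9]), array([315.5, 222.1])]
0.01 [array([293.2, 242.6]), array([313.6, 244.4]), array([333.9, 246.2])] [array([311.7, 262.9]), array([315.5, 225.2])]
0.015 [array([292.5, 246.3]), array([313.5, 248.2]), array([334.4, 250.1])] [array([311.5, 267.2]), array([315.5, 228.5])]
0.02 [array([291.8, 250.4]), array([313.4, 252.3]), array([334.9, 254.2])] [array([311.4, 271.8]), array([315.5, 232.1])]
```

View pics/v3.png

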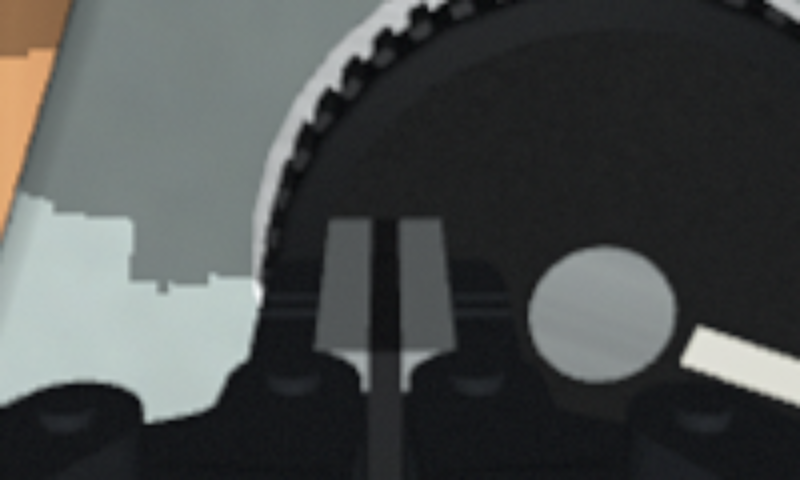

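The finger ends show at (302–330, 234) in the wrist view. That matches tips roughly 1–2 cm above the nominal TCP, and there is still no force. I'll continue stepwise.

{"api": "drive_tool", "payload": {
  "motion": [0, 0, 0.002, 0, 0, 0, -1, 0, 0, 0.004, 0, 0, 0, -1, 0, 0, 0.005, 0, 0, 0, -1, 0, 0, 0.005, 0, 0, 0, -1]
}}

```text
t: 6.05
position: [0.5562, 0.0403, 0.0621]
eef_rot: [-0.0, 0.672, 0.741, -0.0]
wrist_force: [-0.0, 0.1, 0.5]
gripper_width: -0.0
finger_force: 0.0
```

{"api": "drive_tool", "payload": {
  "motion": [0, 0, 0.002, 0, 0, 0, -1, 0, 0, 0.004, 0, 0, 0, -1, 0, 0, 0.005, 0, 0, 0, -1, 0, 0, 0.005, 0, 0, 0, -1]
}}

```text
t: 6.55
position: [0.5563, 0.0403, 0.0596]
eef_rot: [-0.0, 0.672, 0.741, -0.0]
wrist_force: [-0.4, -0.6, 0.1]
gripper_width: 0.0001
finger_force: 0.0
```

{"api": "drive_tool", "payload": {
  "motion": [0, 0, 0.002, 0, 0, 0, -1, 0, 0, 0.003, 0, 0, 0, -1, 0, 0, 0.004, 0, 0, 0, -1, 0, 0, 0.004, 0, 0, 0, -1]
}}

```text
t: 7.05
position: [0.5562, 0.0403, 0.0577]
eef_rot: [-0.0, 0.672, 0.741, -0.0]
wrist_force: [-0.0, -0.6, -0.4]
gripper_width: 0.0001
finger_force: 0.0
```

Run:
```python
from h import *
c=grab('wrist','w4.png'); o=observe(); im=c['color'][:,:,::-1].copy()
t=np.linspace(0,2*np.pi,60)
for z,r,col in((.073,.046,(0,255,0)),(.055,.046,(0,0,255))):
    P=np.c_[.586+r*np.cos(t),.033+r*np.sin(t),np.full(60,z)]
    cv2.polylines(im,[np.int32(proj(c,P))],True,col,1)
a=cv2.resize(im[100:300,200:460],None,fx=2,fy=2,interpolation=cv2.INTER_NEAREST)
s=grab('side','s4.png'); si=s['color'][:,:,::-1].copy()
p=o['position']; print(p,proj(s,[p,[.586,.033,.073]]))
b=cv2.resize(si[150:240,230:296],None,fx=400/90,fy=400/90,interpolation=cv2.INTER_CUBIC)
cv2.imwrite('pics/v4.png',np.hstack([a,b[:400]])[:,:800])
```

```text
[0.55627602 0.04029648 0.05766908] [[280.30711684 201.20855134]
 [273.25746707 194.84585002]]
```

View pics/v4.png

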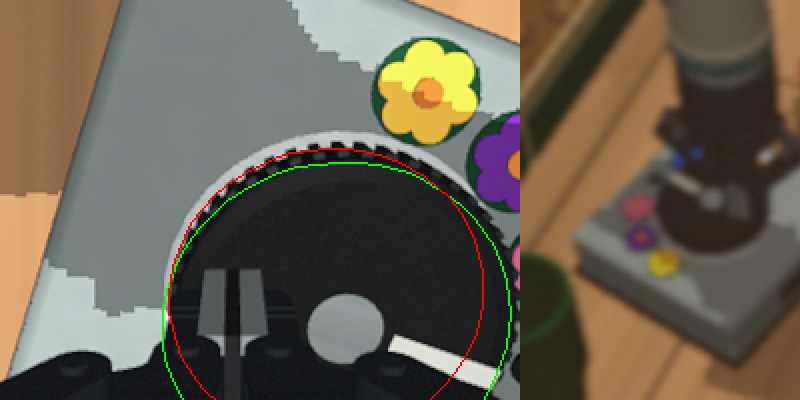

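The dial outline fits the calibration, so the reported height is right. The position also tracks the command with no force, so the tips are still clear of the dial. I'll keep lowering.

{"api": "drive_tool", "payload": {
  "motion": [0, 0, 0.002, 0, 0, 0, -1, 0, 0, 0.004, 0, 0, 0, -1, 0, 0, 0.005, 0, 0, 0, -1, 0, 0, 0.005, 0, 0, 0, -1]
}}

```text
t: 7.65
position: [0.5563, 0.0403, 0.0551]
eef_rot: [-0.0, 0.672, 0.741, -0.0]
wrist_force: [-0.3, -0.4, 0.4]
gripper_width: -0.0001
finger_force: 0.0
```

{"api": "drive_tool", "payload": {
  "motion": [0, 0, 0.002, 0, 0, 0, -1, 0, 0, 0.004, 0, 0, 0, -1, 0, 0, 0.005, 0, 0, 0, -1, 0, 0, 0.005, 0, 0, 0, -1]
}}

```text
t: 8.15
position: [0.5562, 0.0403, 0.0526]
eef_rot: [-0.0, 0.672, 0.741, -0.0]
wrist_force: [0.6, -0.3, 0.6]
gripper_width: 0.0002
finger_force: 0.0
```

{"api": "drive_tool", "payload": {
  "motion": [0, 0, 0.002, 0, 0, 0, -1, 0, 0, 0.004, 0, 0, 0, -1, 0, 0, 0.004, 0, 0, 0, -1]
}}

```text
t: 8.52
position: [0.5562, 0.0403, 0.0506]
eef_rot: [-0.0, 0.672, 0.741, -0.0]
wrist_force: [-0.3, 0.6, 0.6]
gripper_width: -0.0002
finger_force: 0.0
```

{"api": "drive_tool", "payload": {
  "motion": [0, 0, 0.002, 0, 0, 0, -1, 0, 0, 0.004, 0, 0, 0, -1, 0, 0, 0.004, 0, 0, 0, -1]
}}

```text
t: 8.9
position: [0.5564, 0.0404, 0.0499]
eef_rot: [-0.0, 0.672, 0.741, 0.0]
wrist_force: [-2.3, -0.4, 10.4]
gripper_width: -0.0004
finger_force: 5.4
```

Contact at 10 N. I'll press slightly harder and run the first 30° arc, with the tool turning along with the dial.

{"api": "drive_tool", "payload": {
  "motion": [0, 0, 0.001, 0, 0, 0, -1, -0.0077, -0.0021, 0.001, 0, 0, -0.25, -1, -0.0157, -0.0033, 0.001, 0, 0, -0.5, -1, -0.0237, -0.0034, 0.001, 0, 0, -0.75, -1, -0.0316, -0.0024, 0.001, 0, 0, -1, -1, -0.0316, -0.0024, 0.001, 0, 0, -1, -1]
}}

```text
t: 9.65
position: [0.557, 0.024, 0.0498]
eef_rot: [0.0, 0.457, 0.889, 0.0]
wrist_force: [-2.6, -1.0, 14.1]
gripper_width: 0.0003
finger_force: 7.1
```

```bash
cat > chk.py <<'E'
import sys
from h import *
c=grab('wrist',sys.argv[1]); hsv=cv2.cvtColor(c['color'],cv2.COLOR_RGB2HSV)
C=np.array([.586,.033]); out=[]
H,W=hsv.shape[:2]
m=cv2.inRange(hsv,(0,0,190),(180,60,255))
n,l,s,ce=cv2.connectedComponentsWithStats(m)
for i in range(1,n):
    P=ray(c,ce[i],.073)[:2]-C; r=np.hypot(*P)
    if s[i,4]>30 and r<.06: print('white',s[i,4],ce[i].round(),'r',r.round(4),'ang',np.degrees(np.arctan2(P[1],P[0])).round(1))
o=observe(); print(o['t'],o['position'],o['eef_rot'],o['wrist_force'],o['joint_positions'].round(2))
E
python3 chk.py w5.png
```

```text
white 54 [330. 181.] r 0.0506 ang 149.7
white 109 [473. 215.] r 0.0569 ang 66.8
white 229 [434. 288.] r 0.035 ang 19.0
white 72 [263. 280.] r 0.054 ang -139.1
9.7 [0.55699593 0.02395764 0.04983424] [3.99745011e-04 4.57341921e-01 8.89290758e-01 3.93987516e-04] [-2.33240907 -0.66515745 14.3420372 ] [-0.17  0.73  0.12  1.91 -0.16  0.51  0.68]
```

The pointer bar is at 19°, where the first detent should be at about 15°, so the dial is carrying. Second arc.

{"api": "drive_tool", "payload": {
  "motion": [-0.0077, -0.0021, 0, 0, 0, -0.25, -1, -0.0157, -0.0033, 0, 0, 0, -0.5, -1, -0.0237, -0.0034, 0, 0, 0, -0.75, -1, -0.0316, -0.0024, 0, 0, 0, -1, -1, -0.0316, -0.0024, 0, 0, 0, -1, -1]
}}

```text
t: 10.32
position: [0.5658, 0.0099, 0.0498]
eef_rot: [0.001, 0.211, 0.977, 0.0]
wrist_force: [-2.2, -1.7, 12.8]
gripper_width: 0.0
finger_force: 6.5
```

```bash
python3 chk.py w6.png
```

```text
white 254 [419. 182.] r 0.0485 ang 130.5
white 737 [257. 267.] r 0.0571 ang -115.0
white 286 [435. 288.] r 0.0354 ang 46.8
10.375 [0.56579826 0.00997715 0.04984586] [ 1.06749184e-03  2.11696584e-01  9.77334854e-01 -2.57178837e-05] [-1.35844476 -1.9617272  12.84784038] [-0.06  0.73 -0.02  1.89  0.03  0.53  1.05]
```

Pointer now at about 46°, where 45° is expected. Third arc.

{"api": "drive_tool", "payload": {
  "motion": [-0.0077, -0.0021, 0, 0, 0, -0.25, -1, -0.0157, -0.0033, 0, 0, 0, -0.5, -1, -0.0237, -0.0034, 0, 0, 0, -0.75, -1, -0.0316, -0.0024, 0, 0, 0, -1, -1, -0.0316, -0.0024, 0, 0, 0, -1, -1]
}}

```text
t: 11.0
position: [0.5804, 0.0024, 0.0499]
eef_rot: [0.002, -0.049, 0.999, -0.0]
wrist_force: [-1.2, -0.8, 11.1]
gripper_width: -0.0001
finger_force: 5.8
```

```bash
python3 chk.py w7.png
```

```text
white 422 [406. 178.] r 0.0469 ang 169.1
white 335 [435. 288.] r 0.0351 ang 74.7
11.05 [0.58036017 0.00237243 0.04990306] [ 1.60575823e-03 -4.84989694e-02  9.98821852e-01 -4.23463579e-04] [-0.98317612 -1.42458922 11.14579455] [ 0.05  0.75 -0.16  1.84  0.21  0.56  1.42]
```

The pointer is at 74.7° and yellow is at 74.5°. I'll lift straight up and away.

{"api": "drive_tool", "payload": {
  "motion": [0, 0, -0.005, 0, 0, 0, -1, 0, 0, -0.02, 0, 0, 0, -1, 0, 0, -0.06, 0, 0, 0, -1, 0, 0, -0.12, 0, 0, 0, -1, 0, 0, -0.2, 0, 0, 0, -1, 0, 0, -0.28, 0, 0, 0, -1, 0, 0, -0.34, 0, 0, 0, -1, 0, 0, -0.36, 0, 0, 0, -1, 0, 0, -0.36, 0, 0, 0, -1]
}}

```text
t: 12.18
position: [0.5786, 0.0033, 0.2281]
eef_rot: [-0.0, -0.049, 0.999, -0.0]
wrist_force: [-0.1, -0.4, 0.5]
gripper_width: -0.0002
finger_force: 0.0
```

```bash
python3 chk.py w8.png
```

```text
white 173 [345. 190.] r 0.004 ang 67.8
white 164 [368. 199.] r 0.0305 ang 72.5
12.225 [0.57805089 0.00327798 0.22722387] [-8.43455895e-04 -4.89095680e-02  9.98802855e-01 -1.54847286e-06] [ 0.58270557 -0.23152494 -0.03269172] [ 0.09  0.51 -0.22  1.7   0.13  0.95  1.49]
```

View pics/w8.png

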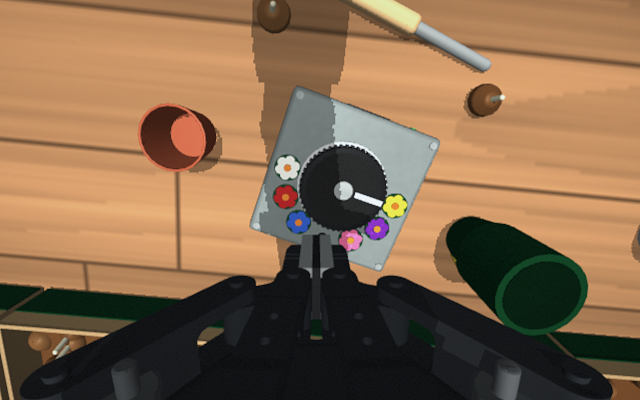

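The white pointer (368,199) points straight at the yellow flower (395,206). The hand is clear and the surrounding things are still standing, so I'll sign off.

```bash
python3 -c "from workcell import sign_off; print(sign_off())"
```

```text
the job is handed in; nothing more can be done
None
```

The mist timer is set to yellow: I turned the dial 90° anticlockwise (three detents), the last picture shows the pointer at the yellow flower with the hand lifted clear and nothing in view disturbed, and I handed the job in at about 12 s.

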